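# Try the plungers of two tool setters

### The job

Try the springs of the lowest and the tallest of the three tool setters on the bench: with the fingertips gently press the plunger on top of the lowest one about half-way down, hold it there for a moment and let it spring right back up, then do the same with the tallest. Do not drive a plunger down onto its stop, and do not shift, tip or lift a setter. Leave the setter of middle height and the nearest collet, the tin and the V-block untouched, and finish with the hand clear.

Things in the scene. Friction and masses are not known exactly. Their poses are not given: they have to be found in the camera images.
- low_setter: the lowest of three tool setters, alike but for their height: a loose 1 kg aluminium cylinder 42 mm across on a flat 52 mm round foot, a small dial on its side (reaching 26 mm from the axis, towards the setter's own -x) and a sprung steel plunger with a flat round cap on top; 60 mm high to the top of the cap. Origin at the centre of its underside, z up
- low_top (a point): centre of the flat top face of the lowest setter's plunger cap (27 mm across, 5 mm thick, on a 14 mm stem), 60 mm above the bench at rest; goes down with the plunger
- low_plunger (a joint): travel of the lowest setter's plunger: 0 at rest, fully up; grows as it is pressed straight down, 0.014 m at its solid stop. The spring takes about 1.5 N to start and 0.6 N more for each mm (about 5.7 N half-way, at 7 mm), and returns it by itself
- mid_setter: the middle-height of three tool setters, alike but for their height: a loose 1 kg aluminium cylinder 42 mm across on a flat 52 mm round foot, a small dial on its side (reaching 26 mm from the axis, towards the setter's own -x) and a sprung steel plunger with a flat round cap on top; 85 mm high to the top of the cap. Origin at the centre of its underside, z up
- mid_top (a point): centre of the flat top face of the middle-height setter's plunger cap (27 mm across, 5 mm thick, on a 14 mm stem), 85 mm above the bench at rest; goes down with the plunger
- mid_plunger (a joint): travel of the middle-height setter's plunger: 0 at rest, fully up; grows as it is pressed straight down, 0.014 m at its solid stop. The spring takes about 1.5 N to start and 0.6 N more for each mm (about 5.7 N half-way, at 7 mm), and returns it by itself
- tall_setter: the tallest of three tool setters, alike but for their height: a loose 1 kg aluminium cylinder 42 mm across on a flat 52 mm round foot, a small dial on its side (reaching 26 mm from the axis, towards the setter's own -x) and a sprung steel plunger with a flat round cap on top; 110 mm high to the top of the cap. Origin at the centre of its underside, z up
- tall_top (a point): centre of the flat top face of the tallest setter's plunger cap (27 mm across, 5 mm thick, on a 14 mm stem), 110 mm above the bench at rest; goes down with the plunger
- tall_plunger (a joint): travel of the tallest setter's plunger: 0 at rest, fully up; grows as it is pressed straight down, 0.014 m at its solid stop. The spring takes about 1.5 N to start and 0.6 N more for each mm (about 5.7 N half-way, at 7 mm), and returns it by itself
- collet: bystander: spring collet standing on end, a steel cylinder 36 mm across, 84 mm high, loose, the nearest to the robot of three alike (the other two are fixed clutter); origin at the centre of its underside
- tin: bystander: round tin with a blue lid, 67 mm across, 35 mm high, loose; origin at the centre of its underside
- vblock: bystander: dark steel V-block, 48 x 45 x 36 mm, loose; origin at the centre of its underside
Mind the look-alikes: they are no part of the job. What is shaped like the tall_setter but pink is not meant.

How it is judged:
By the outcome, as a careful person would: the job done as asked, in the order asked, and still so for the second after the job is handed in, with the robot touching nothing.
It also fails if it takes over 48 s, if anything falls off the work surface, if the arm or the gripper's body presses on something with over 40 N, if the wrist force passes 120 N, or if a joint passes its speed limit or range.

### The arm

A 7-joint arm with a two-finger parallel gripper is mounted at the origin on a cart in front of the work surface, level with it; the furniture and walls round the work are solid. World frame = base frame: x ahead of the robot, y to its left, z up, the work surface at z = 0. Lengths are in m, angles in rad, forces in N, time in s.
With the tool pointing down it reaches from about 0.35 to 0.9 m from the base axis. Payload 8.1 kg.
Tool frame: the origin (TCP) lies midway between the tips of the shut fingers; the grasp point (between the pads) lies arm.tcp_to_grasp behind it (arm.tcp_to_grasp is the distance from the TCP to the grasp point, in m); z points along the fingers, y is the line along which they close (so a half turn about z gives the same grasp; the last joint's range is limited). The gripper opens to 92 mm and grips with 3 to 60 N. Pads are 19 mm wide; open, the fingers measure 130 mm over their backs; the gripper's body (75 mm by 190 mm) begins 47 mm behind the grasp point.
Start: joints at [1.18, 0.434, 0.025, 1.573, -0.012, 1.134, -0.075], TCP at [0.177, -0.599, 0.196] pointing down, gripper open.
Joint ranges: [-2.62, 2.62], [-0.44, 2.09], [-1.27, 1.32], [0.08, 2.57], [-1.32, 4.46], [0.12, 2], [-2.74, 2.74]. Speed limits (rad/s): [2.22, 2.22, 3.01, 3.01, 3.14, 3.14, 3.14].

### API

Orientations are given as a rotation vector (axis times angle).
In Python, from cell import observe, get_image, arm gives the robot as it stands. The module is installed in compiled form; this text tells all that it offers.
- The arm moves only by the tool drive_tool, never from a script. Its argument "steps" is a list of rows, each a list of 5 numbers: the closure, from 0 (fully open) to 1 (shut), then the shift along the world's x, y, z in mm, then the turn about the world's z in rad. In form: [[hand, x, y, z, roll], ...]. A call has 1 to 20 rows; each row shifts and turns the commanded pose from where the row before left it; what a row does not reach is not made up. A row lasts 1/12 s, in which the tool goes at most 41.7 mm and 7.16 degrees, less where a joint would pass 70% of its speed; a pose out of reach is approached as far as the arm can. A call with a gripper value outside its range is refused whole. The fingers move at their own pace and stop on an object; "grip_force" is the grip in N (left out, the last holds). Time passes only in rows, so rows that do not move let the fingers close. It gives the time, the measured TCP pose, the force, the opening and the grip force at its end, in the units of the state.
- observe(): the state, without advancing time (a new reading comes with each control period).
- get_image(name): name is "scene" or "top" or "wrist"; returns a dict with "image" (480x640x3 uint8, red, green, blue), "vfov" (degrees; the focal length in pixels is half the picture's height over the tangent of half this angle, whatever the lens; pixels are square), "cx", "cy" (the principal point, pixels), "k1" (the pictures are not rectified: a ray, as slopes to the right and down, at radius r is drawn at 1 + k1 r^2 times it, then the intrinsics apply), "xyz" and "attitude" of the camera in the world. Camera axes: x right, y down, z forward; pixel columns grow to the right and rows downward; lengths in m; the calibration is good to about 2 mm. A picture is of the moment at which its call begins. There is no depth.
- arm.sign_off(): hands the job in; it is judged then, once.
The state is a dict: "clock": time; "joints": joint angles; "dq": joint speeds; "joint_efforts": joint torques, N m; "position": TCP position; "ee_rot": TCP orientation; "force": force on the tool from outside, world axes, zero at the start; "ft_torque": the same for the moment, N m; "width": opening from 0.0 (shut) to 1.0 (fully open); "gripper_force": force on a finger pad.
Only numpy, scipy, OpenCV 4.12 (cv2) and the standard library are available. Lean on these libraries where they do the work, as an engineer would, in place of code of your own. Each camera call takes 0.05 s, during which the arm holds its last target. There are 200 camera calls.

## Working session

There is one attempt and no reset: what is moved stays moved. The work goes in short steps, Python scripts to look and compute and a tool call to move; the robot and the scene stay as the last step left them, time stands still between calls to the robot, and variables do not carry over. Pictures are saved under pics/ and viewed, at most 10 in all, crops included, and the job is handed in when it is done.

Besides the shell and the picture viewer there is one more tool, called after ">>>" as name(argument=value, ...), one argument or row to a line, values as JSON. drive_tool: Moves the arm, as the interface text tells. Its arguments: {"type":"object","properties":{"steps":{"type":"array"},"grip_force":{"type":"number"}},"required":["steps"]}

```bash
mkdir -p pics; cat > h.py <<'E'
import numpy as np, cv2
from cell import observe, get_image, arm
from scipy.spatial.transform import Rotation as R
def cam(n,f=None):
    d=get_image(n)
    if f: cv2.imwrite('pics/'+f,d['image'][:,:,::-1])
    return d
def K(d):
    f=240/np.tan(np.radians(d['vfov'])/2); return f
def rot(d):
    a=np.array(d['attitude'],float)
    return a if a.shape==(3,3) else (R.from_rotvec(a).as_matrix() if a.size==3 else R.from_quat(a).as_matrix())
def ray(d,u,v):
    f=K(d); p=np.array([(u-d['cx'])/f,(v-d['cy'])/f]); q=p.copy()
    for _ in range(30): q=p/(1+d['k1']*(q@q))
    return rot(d)@np.r_[q,1]
def onz(d,u,v,z):
    r=ray(d,u,v); c=np.array(d['xyz']); return c+r*(z-c[2])/r[2]
def proj(d,P):
    q=rot(d).T@(np.array(P)-d['xyz']); q=q[:2]/q[2]; q=q*(1+d['k1']*(q@q)); return q*K(d)+[d['cx'],d['cy']]
E
python3 - <<'E'
from h import *
for n in('top','scene'):
    d=cam(n,n+'1.png'); print(n,d['vfov'],d['cx'],d['cy'],d['k1'],d['xyz'],d['attitude'])
o=observe();print(o['position'],o['ee_rot'],o['clock'],o['force'],o['width'],arm.tcp_to_grasp)
E
```

```text
top 42.355433743020285 310.5485613686943 237.90648757339812 -0.16022683167759685 [ 0.38821913 -0.17870588  1.17428058] [-2.15838995  2.0960884  -0.19789151]
scene 43.3480001234809 320.72591718550757 249.0722590958323 -0.1904386459153496 [-0.00743913  0.71768685  0.8414023 ] [-0.69038494  2.48082425 -1.27556513]
[ 0.17721476 -0.59883282  0.1956165 ] [-3.10776458e+00 -4.50144032e-01  5.04635432e-04] 0.1 [ 0.67664387 -0.13356555  0.38351707] 0.9987932895237227 0.0188
```

View pics/top1.png

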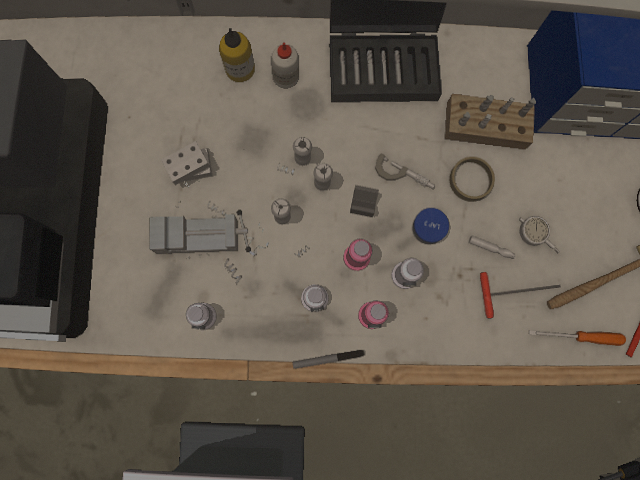

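View pics/scene1.png

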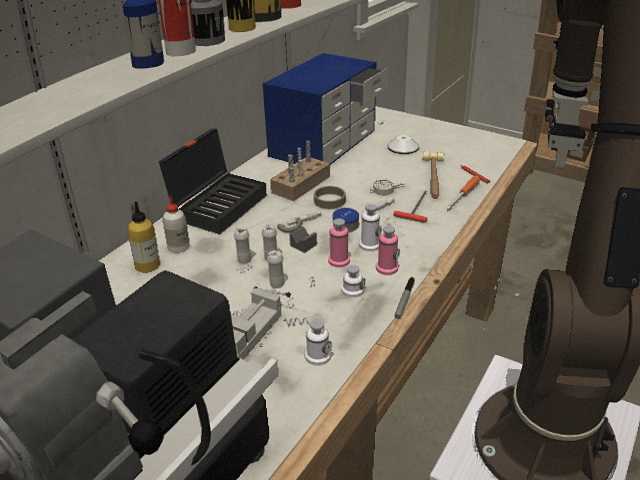

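The top view shows three grey setters at (198,315), (314,297) and (409,271), and two pink look-alikes at (358,253) and (375,313). In the scene view the grey ones are at (318,342), (352,280) and (370,228). The low one looks like top (314,297) and the tall one like top (409,271). I'll confirm this with enlarged crops and by triangulation.

```bash
python3 - <<'E'
from h import *
t=cv2.imread('pics/top1.png'); s=cv2.imread('pics/scene1.png')
a=cv2.resize(t[235:335,180:440],None,fx=3,fy=3,interpolation=cv2.INTER_CUBIC)
b=cv2.resize(s[200:370,290:420],None,fx=3,fy=3,interpolation=cv2.INTER_CUBIC)
cv2.imwrite('pics/ct.png',a); cv2.imwrite('pics/cs.png',b)
E
```

```text
(no output)
```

View pics/ct.png

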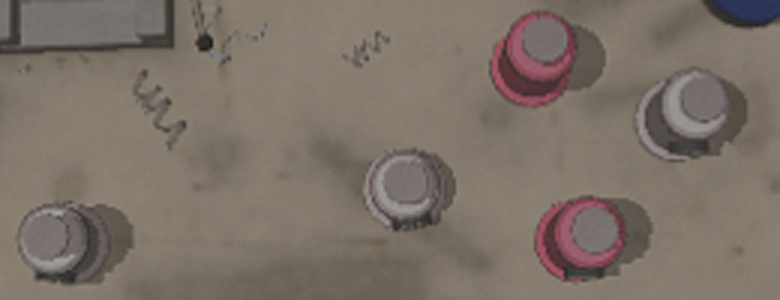

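View pics/cs.png

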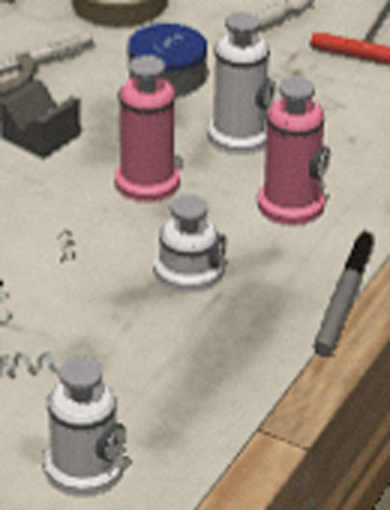

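The crops confirm it. The low cap is at top (315.7,296) / scene (352.7,269), a short grey body. The tall cap is at top (414.3,268.4) / scene (370.3,207), a long grey body. The mid cap is at top (195,314.3) / scene (317,322.7). The pink ones are at top (362,249) and (379,312).

```bash
python3 - <<'E'
from h import *
t=get_image('top'); s=get_image('scene'); w=cam('wrist')
def tri(a,b):
    A=np.zeros((3,3));B=np.zeros(3)
    for d,(u,v) in((t,a),(s,b)):
        r=ray(d,u,v);r/=np.linalg.norm(r);M=np.eye(3)-np.outer(r,r);A+=M;B+=M@d['xyz']
    return np.linalg.solve(A,B)
for n,a,b,z in(('low',(315.7,296),(352.7,269),.06),('tall',(414.3,268.4),(370.3,207),.11),('mid',(195,314.3),(317,322.7),.085)):
    print(n,tri(a,b).round(4),onz(t,*a,z).round(4),onz(s,*b,z).round(4))
for n,a in(('pinkA',(362,248.7)),('pinkB',(379,311.7))): print(n,onz(t,*a,.11).round(3))
for n,a,z in(('vb',(364,201),.036),('tin',(431,226),.035),('col',(280,206),.084)): print(n,onz(t,*a,z).round(3))
o=observe(); print(o['position'],R.from_rotvec(o['ee_rot']).as_matrix().round(3)); print(w['xyz'],w['vfov'],rot(w).round(2))
E
```

```text
low [ 0.4888 -0.1914  0.0562] [ 0.4875 -0.1918  0.06  ] [ 0.4874 -0.1866  0.06  ]
tall [ 0.5372 -0.3615  0.1076] [ 0.5358 -0.3616  0.11  ] [ 0.5366 -0.3575  0.11  ]
mid [0.4469 0.0202 0.0859] [0.4462 0.02   0.085 ] [0.4482 0.0196 0.085 ]
pinkA [ 0.568 -0.27   0.11 ]
pinkB [ 0.459 -0.301  0.11 ]
vb [ 0.672 -0.279  0.036]
tin [ 0.628 -0.406  0.035]
col [ 0.646 -0.123  0.084]
[ 0.17727221 -0.59906131  0.19593305] [[ 0.959  0.284 -0.   ]
 [ 0.284 -0.959  0.001]
 [-0.    -0.001 -1.   ]]
[ 0.25491492 -0.57530909  0.3844332 ] 66.1404590258426 [[ 0.28 -0.92 -0.29]
 [-0.96 -0.27 -0.08]
 [ 0.    0.3  -0.95]]
```

>>> drive_tool(
  steps=[
    [1, 19, 25, 0, 0.08],
    [1, 19, 25, 0, 0.08],
    [1, 19, 25, 0, 0.08],
    [1, 19, 25, 0, 0.08],
    [1, 19, 25, 0, 0.08],
    [1, 19, 25, 0, 0.08],
    [1, 19, 25, 0, 0.08],
    [1, 19, 25, 0, 0.08],
    [1, 19, 25, 0, 0.08],
    [1, 19, 25, 0, 0.08],
    [1, 19, 25, 0, 0.08],
    [1, 19, 25, 0, 0.08],
    [1, 19, 25, 0, 0.08],
    [1, 19, 25, 0, 0.08],
    [1, 19, 25, 0, 0.08],
    [1, 19, 25, 0, 0.08],
    [1, 6, 9, -10, 0],
    [1, 0, 0, -15, 0],
    [1, 0, 0, 0, 0],
    [1, 0, 0, 0, 0],
  ],
  grip_force=10,
)

```text
clock: 1.92
position: [0.4866, -0.1904, 0.1709]
ee_rot: [-2.224, -2.217, 0.002]
force: [0.3, -0.5, -0.2]
width: 0.006
gripper_force: 0.0
```

```bash
python3 - <<'E'
from h import *
o=observe(); print(o['clock'],o['position'],R.from_rotvec(o['ee_rot']).as_matrix().round(3),o['force'],o['joints'],o['width'])
w=cam('wrist','w1.png')
print(proj(w,[.4875,-.19,.06]),proj(w,[.536,-.36,.11]),proj(w,o['position']),w['xyz'])
E
```

```text
1.9167 [ 0.48658176 -0.19041093  0.17086206] [[ 0.003  1.    -0.002]
 [ 1.    -0.003  0.   ]
 [ 0.    -0.002 -1.   ]] [ 0.33118352 -0.52197379 -0.24997098] [ 0.61088886  0.33418243 -0.43709136  1.82574638  0.16375694  1.01908594
  0.10535796] 0.0055408627137452544
[328.61040089 223.39511647] [386.05649439 431.66214219] [327.20453084 276.50086899] [ 0.48727937 -0.10873601  0.35948431]
```

View pics/w1.png

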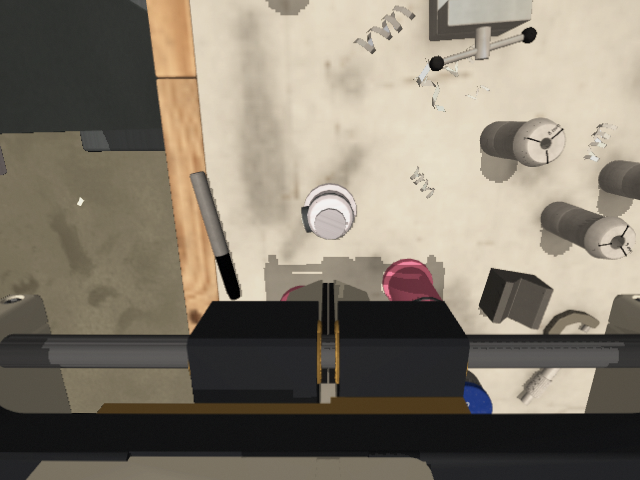

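The wrist view shows the low setter's cap at about (330,223), within 2 px of the prediction. I'll descend to just above it.

>>> drive_tool(
  steps=[
    [1, 1, 0, -30, 0],
    [1, 0, 0, -30, 0],
    [1, 0, 0, -25, 0],
    [1, 0, 0, -15, 0],
    [1, 0, 0, -5, 0],
    [1, 0, 0, 0, 0],
    [1, 0, 0, 0, 0],
    [1, 0, 0, 0, 0],
  ],
)

```text
clock: 2.63
position: [0.4895, -0.1909, 0.0679]
ee_rot: [2.224, 2.216, 0.002]
force: [-0.6, -0.8, 0.2]
width: 0.008
gripper_force: 0.0
```

>>> drive_tool(
  steps=[
    [1, 0, 0, -2, 0],
    [1, 0, 0, -2, 0],
    [1, 0, 0, -2, 0],
    [1, 0, 0, -2, 0],
    [1, 0, 0, 0, 0],
    [1, 0, 0, 0, 0],
    [1, 0, 0, 0, 0],
  ],
)

```text
clock: 3.22
position: [0.4884, -0.1903, 0.0583]
ee_rot: [-2.225, -2.218, 0.0]
force: [0.4, 1.1, 0.0]
width: 0.006
gripper_force: 0.0
```

>>> drive_tool(
  steps=[
    [1, 0, 0, -1, 0],
    [1, 0, 0, -1, 0],
    [1, 0, 0, 0, 0],
    [1, 0, 0, 0, 0],
  ],
)

```text
clock: 3.55
position: [0.4883, -0.1903, 0.0563]
ee_rot: [-2.225, -2.218, 0.0]
force: [-0.1, -0.6, 0.8]
width: 0.01
gripper_force: 0.0
```

```bash
python3 - <<'E'
from h import *
for _ in range(4):
    get_image('top'); o=observe(); print(o['position'].round(4) if hasattr(o['position'],'round') else o['position'],o['force'])
E
```

```text
[ 0.4884 -0.1903  0.0563] [ 0.12968283 -0.1245591   0.39993197]
[ 0.4884 -0.1903  0.0563] [ 0.2400133  -0.12360823 -0.4272665 ]
[ 0.4884 -0.1903  0.0564] [ 0.13725596  0.9223117  -0.05782034]
[ 0.4884 -0.1903  0.0564] [-3.83218152e-04  3.98742049e-01  4.86031017e-01]
```

>>> drive_tool(
  steps=[
    [1, 0, 0, -1, 0],
    [1, 0, 0, 0, 0],
    [1, 0, 0, 0, 0],
  ],
)

```text
clock: 4.0
position: [0.4883, -0.1903, 0.0553]
ee_rot: [-2.225, -2.218, 0.0]
force: [-0.6, -0.8, 0.2]
width: 0.003
gripper_force: 0.0
```

>>> drive_tool(
  steps=[
    [1, 0, 0, -1, 0],
    [1, 0, 0, 0, 0],
    [1, 0, 0, 0, 0],
  ],
)

```text
clock: 4.25
position: [0.4883, -0.1903, 0.0543]
ee_rot: [-2.225, -2.218, 0.0]
force: [-0.7, -0.3, 1.1]
width: 0.006
gripper_force: 0.0
```

```bash
python3 - <<'E'
from h import *
f=[]
for _ in range(5):
    get_image('top'); o=observe(); f.append(o['force'])
print(o['position'],np.mean(f,0)); cv2.imwrite('pics/p1.png',cv2.resize(get_image('scene')['image'][230:310,310:410,::-1],None,fx=6,fy=6,interpolation=cv2.INTER_CUBIC))
E
```

```text
[ 0.48839071 -0.19032221  0.05436808] [-0.232948    0.02694215  0.01576493]
```

View pics/p1.png

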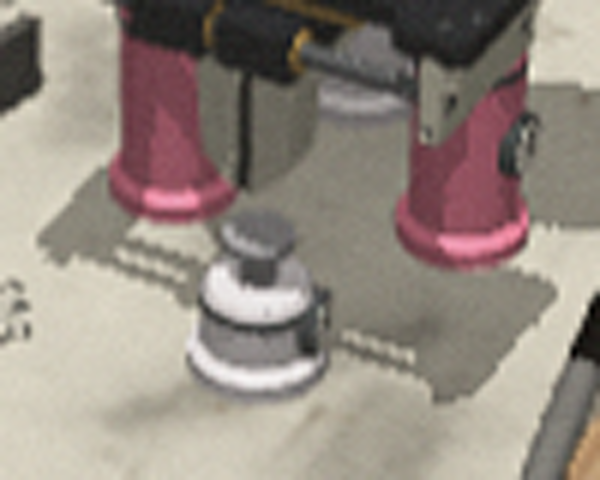

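The fingertips (crop (245,188), scene about (351,261)) are still clear of the cap (scene about (353,268)). I'll compare them with the reported TCP.

```bash
python3 - <<'E'
from h import *
s=get_image('scene');t=get_image('top');w=cam('wrist','w2.png')
p=observe()['position']
for d in(s,t,w): print(proj(d,p),proj(d,p+[0,0,.01]),proj(d,p+[0,-.01,0]),proj(d,p+[.01,0,0]))
print(onz(s,351,261,.054),onz(s,351,261,.07))
a=w['image'][130:430,180:480,::-1]
b=t['image'][240:340,260:360,::-1]
cv2.imwrite('pics/w2c.png',np.hstack([cv2.resize(a,(400,400)),cv2.resize(b,(400,400),interpolation=cv2.INTER_CUBIC)]))
E
```

```text
[353.13666277 270.03630759] [353.19496033 266.31725539] [355.39301056 267.61335647] [349.08718903 268.62491174]
[314.87921771 295.77896324] [314.95088495 295.28351731] [320.40190209 295.93838577] [315.03189135 290.27582184]
[327.19426946 276.53683763] [327.18537435 284.10272105] [327.24620173 292.92984931] [345.22568833 276.48838391]
[ 0.50861937 -0.21699477  0.054     ] [ 0.49813307 -0.19800206  0.07      ]
```

View pics/w2c.png

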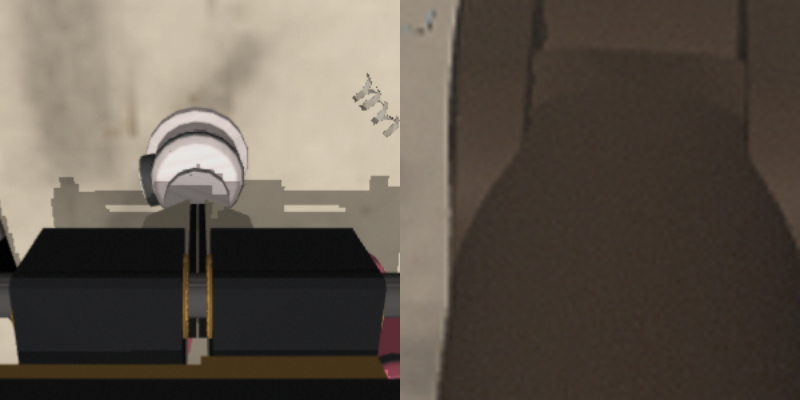

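Both views put the fingertips about 2-3 cm above where the reported TCP says they are. I'll triangulate the front tip edge from the scene and wrist views.

```bash
python3 - <<'E'
from h import *
s=get_image('scene');w=get_image('wrist')
A=np.zeros((3,3));B=np.zeros(3)
for d,(u,v) in((s,(351,261)),(w,(328,283))):
    r=ray(d,u,v);r/=np.linalg.norm(r);M=np.eye(3)-np.outer(r,r);A+=M;B+=M@d['xyz']
P=np.linalg.solve(A,B);print(P,proj(s,P),proj(w,P),observe()['position'],observe()['clock'])
E
```

```text
[ 0.48869209 -0.18064792  0.08451055] [350.9413484  261.02173149] [327.79962167 283.19917493] [ 0.48839974 -0.19032562  0.05436756] 4.8
```

Triangulation puts the tip 30 mm above the reported TCP, with the lateral position exact. Contact should come near reported z = 0.030. I'll descend 20 mm, then creep with force checks.

>>> drive_tool(
  steps=[
    [1, 0, 0, -5, 0],
    [1, 0, 0, -5, 0],
    [1, 0, 0, -5, 0],
    [1, 0, 0, -3, 0],
    [1, 0, 0, 0, 0],
    [1, 0, 0, 0, 0],
    [1, 0, 0, 0, 0],
  ],
)

```text
clock: 5.38
position: [0.4885, -0.1903, 0.0363]
ee_rot: [-2.225, -2.218, -0.0]
force: [-0.1, -0.9, 0.3]
width: 0.006
gripper_force: 0.0
```

>>> drive_tool(
  steps=[
    [1, 0, 0, -1, 0],
    [1, 0, 0, -1, 0],
    [1, 0, 0, 0, 0],
    [1, 0, 0, 0, 0],
    [1, 0, 0, 0, 0],
  ],
)

```text
clock: 5.8
position: [0.4884, -0.1904, 0.0344]
ee_rot: [2.225, 2.218, 0.0]
force: [0.1, -0.3, 0.1]
width: 0.009
gripper_force: 0.0
```

>>> drive_tool(
  steps=[
    [1, 0, 0, -1, 0],
    [1, 0, 0, -1, 0],
    [1, 0, 0, 0, 0],
    [1, 0, 0, 0, 0],
    [1, 0, 0, 0, 0],
  ],
)

```text
clock: 6.22
position: [0.4883, -0.1903, 0.0323]
ee_rot: [-2.225, -2.218, 0.0]
force: [0.3, 0.4, 0.4]
width: 0.003
gripper_force: 0.0
```

>>> drive_tool(
  steps=[
    [1, 0, 0, -1, 0],
    [1, 0, 0, -1, 0],
    [1, 0, 0, 0, 0],
    [1, 0, 0, 0, 0],
    [1, 0, 0, 0, 0],
  ],
)

```text
clock: 6.63
position: [0.4883, -0.1903, 0.0303]
ee_rot: [-2.225, -2.218, 0.0]
force: [-0.6, 0.4, 0.5]
width: 0.006
gripper_force: 0.0
```

>>> drive_tool(
  steps=[
    [1, 0, 0, -1, 0],
    [1, 0, 0, -1, 0],
    [1, 0, 0, 0, 0],
    [1, 0, 0, 0, 0],
    [1, 0, 0, 0, 0],
  ],
)

```text
clock: 7.05
position: [0.4885, -0.1903, 0.0284]
ee_rot: [2.225, 2.218, 0.0]
force: [-0.6, 0.4, 2.9]
width: 0.007
gripper_force: 1.2
```

```bash
cat > f.py <<'E'
from h import *
f=[]
for _ in range(4): get_image('top'); o=observe(); f.append(o['force'])
print(o['clock'],o['position'],np.mean(f,0))
E
python3 f.py
```

```text
7.25 [ 0.48848877 -0.19035072  0.02842864] [-0.14860735  0.05399269  2.29279473]
```

Contact: 2.3 N, about 1.3 mm down. I'll go 5.7 mm further, which is about half-way.

>>> drive_tool(
  steps=[
    [1, 0, 0, -1, 0],
    [1, 0, 0, -1, 0],
    [1, 0, 0, -1, 0],
    [1, 0, 0, -1, 0],
    [1, 0, 0, -1, 0],
    [1, 0, 0, -0.7, 0],
    [1, 0, 0, 0, 0],
    [1, 0, 0, 0, 0],
    [1, 0, 0, 0, 0],
    [1, 0, 0, 0, 0],
  ],
)

```text
clock: 8.08
position: [0.4885, -0.1903, 0.0227]
ee_rot: [2.225, 2.218, 0.0]
force: [-0.3, 0.1, 4.8]
width: 0.006
gripper_force: 2.9
```

```bash
python3 f.py
```

```text
8.2833 [ 0.48849835 -0.19032276  0.02274501] [-1.33038336  0.15668287  5.95465715]
```

5.95 N is about 7 mm, so it is half-way. I'll hold, then release straight up.

>>> drive_tool(
  steps=[
    [1, 0, 0, 0, 0],
    [1, 0, 0, 0, 0],
    [1, 0, 0, 0, 0],
    [1, 0, 0, 0, 0],
    [1, 0, 0, 0, 0],
    [1, 0, 0, 0, 0],
    [1, 0, 0, 0, 0],
    [1, 0, 0, 0, 0],
    [1, 0, 0, 2, 0],
    [1, 0, 0, 2, 0],
    [1, 0, 0, 2, 0],
    [1, 0, 0, 2, 0],
    [1, 0, 0, 3, 0],
    [1, 0, 0, 5, 0],
    [1, 0, 0, 15, 0],
    [1, 0, 0, 25, 0],
    [1, 0, 0, 30, 0],
    [1, 0, 0, 30, 0],
    [1, 0, 0, 20, 0],
    [1, 0, 0, 0, 0],
  ],
)

```text
clock: 9.95
position: [0.4908, -0.1907, 0.1632]
ee_rot: [2.221, 2.214, 0.005]
force: [1.9, -0.7, 0.4]
width: 0.006
gripper_force: 0.0
```

>>> drive_tool(
  steps=[
    [1, 6, -20, 0, 0],
    [1, 6, -20, 0, 0],
    [1, 6, -20, 0, 0],
    [1, 6, -20, 0, 0],
    [1, 6, -20, 0, 0],
    [1, 6, -20, 0, 0],
    [1, 6, -20, 0, 0],
    [1, 6, -20, 0, 0],
    [1, 0, -10, -20, 0],
    [1, 0, 0, -10, 0],
    [1, 0, 0, 0, 0],
    [1, 0, 0, 0, 0],
    [1, 0, 0, 0, 0],
    [1, 0, 0, 0, 0],
  ],
)

```text
clock: 11.12
position: [0.537, -0.3593, 0.1296]
ee_rot: [2.223, 2.219, 0.001]
force: [1.2, -0.5, 0.6]
width: 0.003
gripper_force: 0.0
```

```bash
python3 - <<'E'
from h import *
w=get_image('wrist'); s=get_image('scene'); o=observe(); print(o['clock'],o['position'],o['force'])
P=[.536,-.36,.11]; c=proj(w,P); print('w cap',c,'tip',proj(w,o['position']+[0,.0095,.03]),'s',proj(s,P)); u,v=c.astype(int)
a=w['image'][v-75:v+75,u-75:u+75,::-1]; b=s['image'][220:320,290:390,::-1]
for i in range(0,150,25): cv2.line(a:=a.copy(),(i,0),(i,2),(0,0,255),1); cv2.line(a,(0,i),(2,i),(0,0,255),1)
print(u-75,v-75)
cv2.imwrite('pics/w3.png',np.hstack([cv2.resize(a,(400,400)),cv2.resize(b,(400,400),interpolation=cv2.INTER_CUBIC)]))
E
```

```text
11.2167 [ 0.53691439 -0.35979008  0.12959884] [-0.13478479 -0.42053974 -0.66191796]
w cap [325.51833483 264.58293674] tip [327.00964895 284.30075736] s [371.03565893 206.58976975]
250 189
```

View pics/w3.png

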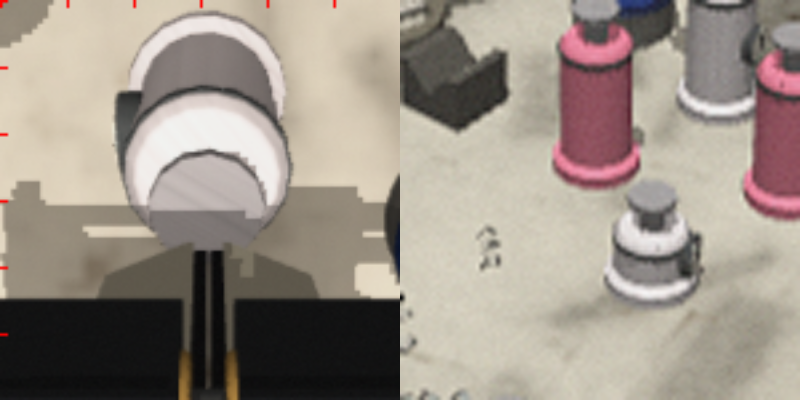

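The wrist crop shows the tall cap centre at about (328,267), within 2 mm of the fingertip axis. The scene crop shows the low plunger back up and its setter unmoved. I'll correct by (+0.5, -1.5) mm and descend to just above the expected contact (reported z about 0.080).

>>> drive_tool(
  steps=[
    [1, 0.5, -1.5, -15, 0],
    [1, 0, 0, -15, 0],
    [1, 0, 0, -8, 0],
    [1, 0, 0, -5, 0],
    [1, 0, 0, -2, 0],
    [1, 0, 0, 0, 0],
    [1, 0, 0, 0, 0],
    [1, 0, 0, 0, 0],
  ],
)

```text
clock: 11.88
position: [0.5373, -0.362, 0.0844]
ee_rot: [2.224, 2.217, 0.001]
force: [0.6, 0.5, 0.2]
width: 0.002
gripper_force: 0.0
```

>>> drive_tool(
  steps=[
    [1, 0, 0, -1, 0],
    [1, 0, 0, -1, 0],
    [1, 0, 0, -1, 0],
    [1, 0, 0, 0, 0],
    [1, 0, 0, 0, 0],
    [1, 0, 0, 0, 0],
  ],
)

```text
clock: 12.38
position: [0.5369, -0.3618, 0.0806]
ee_rot: [-2.225, -2.218, -0.0]
force: [-0.1, -0.5, 0.3]
width: 0.006
gripper_force: 0.0
```

>>> drive_tool(
  steps=[
    [1, 0, 0, -1, 0],
    [1, 0, 0, -1, 0],
    [1, 0, 0, 0, 0],
    [1, 0, 0, 0, 0],
    [1, 0, 0, 0, 0],
  ],
)

```text
clock: 12.8
position: [0.537, -0.3619, 0.0788]
ee_rot: [2.225, 2.218, 0.0]
force: [0.3, 0.3, 2.2]
width: 0.003
gripper_force: 1.1
```

```bash
python3 f.py
```

```text
13.0 [ 0.53700835 -0.36188537  0.07877155] [0.24196488 0.01399135 2.70870218]
```

>>> drive_tool(
  steps=[
    [1, 0, 0, -1, 0],
    [1, 0, 0, -1, 0],
    [1, 0, 0, -1, 0],
    [1, 0, 0, -1, 0],
    [1, 0, 0, -1, 0],
    [1, 0, 0, -0.7, 0],
    [1, 0, 0, 0, 0],
    [1, 0, 0, 0, 0],
    [1, 0, 0, 0, 0],
    [1, 0, 0, 0, 0],
  ],
)

```text
clock: 13.83
position: [0.537, -0.3619, 0.0732]
ee_rot: [2.225, 2.218, 0.0]
force: [-0.2, 0.4, 5.4]
width: 0.004
gripper_force: 2.8
```

```bash
python3 f.py
```

```text
14.0333 [ 0.53704079 -0.36189618  0.07315794] [-0.57647938  0.46509609  5.70078949]
```

5.7 N is half-way. Hold and release.

>>> drive_tool(
  steps=[
    [1, 0, 0, 0, 0],
    [1, 0, 0, 0, 0],
    [1, 0, 0, 0, 0],
    [1, 0, 0, 0, 0],
    [1, 0, 0, 0, 0],
    [1, 0, 0, 0, 0],
    [1, 0, 0, 0, 0],
    [1, 0, 0, 0, 0],
    [1, 0, 0, 2, 0],
    [1, 0, 0, 2, 0],
    [1, 0, 0, 2, 0],
    [1, 0, 0, 2, 0],
    [1, 0, 0, 3, 0],
    [1, 0, 0, 5, 0],
    [1, 0, 0, 15, 0],
    [1, 0, 0, 25, 0],
    [1, 0, 0, 30, 0],
    [1, 0, 0, 20, 0],
    [1, 0, 0, 0, 0],
    [1, 0, 0, 0, 0],
  ],
)

```text
clock: 15.7
position: [0.5374, -0.3621, 0.1803]
ee_rot: [2.223, 2.216, 0.001]
force: [0.7, -0.5, -0.6]
width: 0.009
gripper_force: 0.0
```

```bash
python3 - <<'E'
from h import *
s=cam('scene'); o=observe(); print(o['clock'],o['position'],o['force'])
a=cv2.imread('pics/scene1.png')[190:375,290:420]; b=s['image'][190:375,290:420,::-1]
cv2.imwrite('pics/end.png',cv2.resize(np.hstack([a,b]),None,fx=3,fy=3))
E
```

```text
15.75 [ 0.53654969 -0.36176467  0.17884144] [-0.80067627  0.27176037 -0.11151483]
```

View pics/end.png

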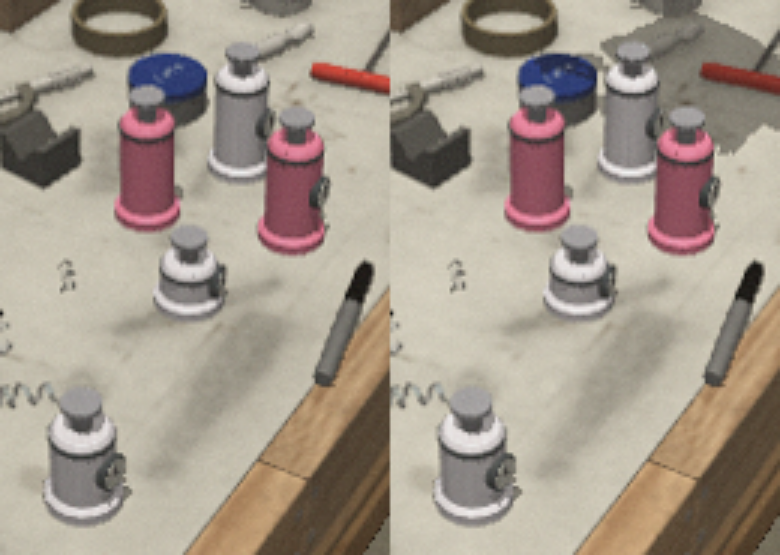

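In the before/after pair all the setters stand where they were, with both caps fully up (low at crop (579,237), tall at (632,50)) and the hand clear.

```bash
python3 -c "
from cell import arm
print(arm.sign_off())"
```

```text
the job is handed in; nothing more can be done
None
```

I pressed the low setter and then the tall one about half-way (about 6 N each), held and released them; both sprang back, no setter shifted, and the job was handed in at about 16 s with the hand clear.

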